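Point-and-check before starting the wood lathe

TASK

Take the apprentice through the pre-start check on the wood lathe. With the fingertips straight above it and no more than 5 cm away, point first at the ball of the tool-rest lock lever, then at the live centre that supports the bowl blank, staying at least a second over each and touching nothing. Then push the loose quill-lock lever on top of the tailstock clockwise (seen from above) with the fingertips until it stops, without lifting it, and leave the rest of the lathe and the things lying about as they are.

Things in the scene. Friction and masses are not known exactly. Their poses are not given: they have to be found in the camera images.
- lathe: White mini wood lathe fixed on the bench. Origin on the bench under the spindle axis; +y along the bed to the headstock (left), -x the front. In mm: spindle axis x 0, z 222; headstock y 170 to 420, top 325; bowl blank 120 across, y 30 to 102; tailstock y -85 to -195, x -56 to 56, top 256; its handwheel 92 across, with a crank to y -263. The low ball lever on its front is not used.
- rest_ball (a point): Centre of the 24 mm black ball of the tool-rest lock lever: on the right-hand (tailstock) side of the socket of the tool-rest post, arm 66 mm to the front and a little up; ball 130 to 185 mm above the bench. The rest's bar, 150 mm along the bed, top 227 mm up, begins about 75 mm behind it. The lower lever to the left (ball 105 mm up, about 140 mm away) is the bed clamp: not meant.
- live_centre (a point): On the axis of the steel live centre, at the middle of its body (32 mm across, 32 mm long), 222 mm above the bench. The bowl blank's flat face is 40 mm from it towards the headstock and rises 60 mm above the axis; on the other side are the quill (28 mm across) and, 75 mm away, the tailstock.
- quill_ball (a point): Centre of the black ball knob, 24 mm across, of the quill-lock lever on top of the tailstock, 302 mm above the bench (it moves with the lever). The arm is a bar 11 mm thick that rises from the hub (about 286 up) to the ball, which is 66 mm from the hub's axis.
- quill_hub (a point): Point on the vertical axis about which the quill-lock lever turns, at the ball's height, 302 mm above the bench. The hub below it is 26 mm across, its top 292 mm up.
- quill_lock (a joint): Angle of the quill-lock lever, rad. At 0 its arm points along the bed away from the headstock (lathe -y); grows clockwise seen from above, the arm swinging to the front (lathe -x); at 1.5 it meets its stop, tight, the arm nearly straight to the front. Starts loose, 0 to 0.6. Stays where it is left; pushing the ball takes about 2.5 N until the stop.
- quill_arm (a joint): How far the quill-lock lever's arm is lifted off its teeth, m: 0 down (sprung down with about 6 N), at most 0.007; lifted it would lose its hold.
- rest_lock (a joint): Angle of the tool-rest lock lever, rad: any value within 0.35 of 0, grows as the arm rises. It is tight and not to be moved.
- banjo (a joint): Place of the tool-rest's banjo along the bed, m, grows towards the headstock. It is clamped and not to be moved.
- wax_tin: Loose wax tin 72 mm across, 38 high, on the bench in front of the lathe; origin at the centre of its underside. Leave alone.
- faceplate: Loose steel faceplate 80 mm across, 30 high, in front of the lathe; origin at the centre of its underside. Leave alone.
- lid_blank: Loose dark turned wooden disc 66 mm across, 27 high, in front of the lathe; origin at the centre of its underside. Leave alone.
- mallet: Loose turner's mallet standing on its head, 82 mm across, 235 high, behind the lathe; origin at the centre of its underside. Leave alone.
- bowl: Loose dark finished bowl 130 mm across, 60 high, behind the lathe; origin at the centre of its underside. Leave alone.
- gouge: Loose turning gouge 430 mm long, 32 high, lying on the bench at the right, in front of the lathe; origin under its middle, blade to its +x. Leave alone.
- sanding_block: Loose cork sanding block 100 x 55 x 28 mm lying across the right-hand end of the lathe bed; origin at the centre of its underside. Leave alone.
- chuck_key: Loose T-shaped chuck key about 90 x 80 x 12 mm on top of the headstock; origin at the centre of its underside. Leave alone.

How it is judged:
By the outcome, as a careful person would: the job done as asked, in the order asked, and still so for the second after the job is handed in, with the robot touching nothing.
It also fails if it takes over 54 s, if anything falls off the work surface, if the arm or the gripper's body presses on something with over 40 N, if the wrist force passes 120 N, or if a joint passes its speed limit or range.

ROBOT

A 6-joint arm with a two-finger parallel gripper is mounted at the origin on the work surface. World frame = base frame: x ahead of the robot, y to its left, z up, the work surface at z = 0. Lengths are in mm, angles in rad, forces in N, time in s.
With the tool pointing down it reaches from about 350 to 875 mm from the base axis. Payload 4.2 kg.
Tool frame: the origin (TCP) lies at the very end of the fingers, on their centre line; the grasp point (between the pads) lies 19 mm behind it; z points along the fingers, y is the line along which they close (so a half turn about z gives the same grasp; the last joint's range is limited). The gripper opens to 85 mm and grips with 20 to 120 N. Pads are 22 mm wide; open, the fingers measure 114 mm over their backs; the gripper's body (76 mm by 85 mm) begins 54 mm behind the grasp point. The pads swing forward as they close: fully open they stand 13 mm farther back than shut.
Start: joints at [-0.89, 0.385, 0.008, 0, -1.194, -0.259], TCP at [255.89, -570.193, 231.312] pointing down, gripper open.
Joint ranges: [-3.14, 3.14], [-1.21, 2.06], [-1.07, 1.41], [-3.16, 2.05], [-2.99, -0.16], [-3.1, 3.1]. Speed limits (rad/s): [2.79, 2.79, 3.14, 3.14, 3.14, 3.14].

INTERFACE

Orientations are given as a unit quaternion [x, y, z, w].
In Python, from bench import arm, optics gives the robot as it stands. The module is installed in compiled form; this text tells all that it offers.
- The arm moves only by the tool step_arm, never from a script. Its argument "motion" is a list of rows, each an object with "dr": the turn, a rotation vector about the tool's x, y, z in units of 8 degrees (1.0 is 8 degrees), a list of three; "slide": the shift along the tool's x, y, z in mm, a list of three; "jaw": the finger opening in mm, from 0 to 85.4. A call has exactly 8 rows; each row is the pose to reach, as a shift and turn from the pose commanded when the call began, along the tool's axes at that moment; what a row does not reach only later rows make up. A row lasts 1/8 s, in which the tool goes at most 62.5 mm and 10.7 degrees, less where a joint would pass 70% of its speed; a pose out of reach is approached as far as the arm can. A call with a gripper value outside its range is refused whole. The fingers move at their own pace and stop on an object; the grip force is fixed at half the most. Time passes only in rows, so rows that repeat a pose let the fingers close, or fill a call up. It gives the time, the measured TCP pose, the force, the opening and the grip force at its end, in the units of the state.
- arm.read_state(): the state, without advancing time (a new reading comes with each control period).
- optics.get_image(name): name is "side" or "top"; returns the picture (400x640x3 uint8, blue, green, red); there is no depth.
- optics.camera_info(name): a dict with "camera_matrix" (3x3 intrinsics, pixels), "k1" (the pictures are not rectified: a ray, as slopes to the right and down, at radius r is drawn at 1 + k1 r^2 times it, then the intrinsics apply), "view" (4x4, takes a point from world to camera coordinates). Camera axes: x right, y up, looking along -z (the intrinsics and any distortion apply to the point x, -y, -z); pixel columns grow to the right and rows downward; lengths in mm; the calibration is good to about 2 mm. A picture is of the moment at which its call begins. camera_info takes no time and is no camera call.
- arm.job_done(): hands the job in; it is judged then, once.
The state is a dict: "clock": time; "joints": joint angles; "joint_vel": joint speeds; "joint_efforts": joint torques, N m; "position": TCP position; "ee_rot": TCP orientation; "contact_force": force on the tool from outside, world axes, zero at the start; "wrist_torque": the same for the moment, N m; "gripper_width": finger opening in mm; "grasp_force": force on a finger pad.
Only numpy, scipy, OpenCV 4.12 (cv2) and the standard library are available. Lean on these libraries where they do the work, as an engineer would, in place of code of your own. Each camera call takes 0.05 s, during which the arm holds its last target. There are 200 camera calls.

## Working session

There is one attempt and no reset: what is moved stays moved. The work goes in short steps, Python scripts to look and compute and a tool call to move; the robot and the scene stay as the last step left them, time stands still between calls to the robot, and variables do not carry over. Pictures are saved under pics/ and viewed, at most 10 in all, crops included, and the job is handed in when it is done.

Besides the shell and the picture viewer there is one more tool, called as name([rows], argument=value, ...), one row to a line, values as JSON. step_arm: Moves the arm, as the interface text tells. Its arguments: {"type":"object","properties":{"motion":{"type":"array","items":{"type":"object","properties":{"dr":{"type":"array","items":{"type":"number"}},"slide":{"type":"array","items":{"type":"number"}},"jaw":{"type":"number"}}}}},"required":["motion"]}

```bash
mkdir -p pics
cat > h.py <<'E'
import numpy as np, cv2
from bench import arm, optics
def ray(name,u,v):
    i=optics.camera_info(name);K=np.array(i["camera_matrix"]);V=np.array(i["view"]);k=i["k1"]
    d=np.array([(u-K[0,2])/K[0,0],(v-K[1,2])/K[1,1]]);s=d.copy()
    for _ in range(30): s=d/(1+k*(s@s))
    R=V[:3,:3];o=-R.T@V[:3,3];r=R.T@np.array([s[0],-s[1],-1]);return o,r/np.linalg.norm(r)
def onz(name,u,v,z):
    o,r=ray(name,u,v);return o+r*(z-o[2])/r[2]
def proj(name,p):
    i=optics.camera_info(name);K=np.array(i["camera_matrix"]);V=np.array(i["view"])
    c=V[:3,:3]@np.array(p,float)+V[:3,3];s=np.array([c[0],-c[1]])/-c[2];s=s*(1+i["k1"]*(s@s))
    return np.array([K[0,0]*s[0]+K[0,2],K[1,1]*s[1]+K[1,2]])
def two(a,b):
    (o,r),(q,s)=ray('top',*a),ray('side',*b)
    A=np.stack([r,-s],1);t=np.linalg.lstsq(A,q-o,rcond=None)[0]
    p1=o+t[0]*r;p2=q+t[1]*s;return (p1+p2)/2,np.linalg.norm(p1-p2)
E
python3 - <<'E'
from h import *
for n in("top","side"):
    im=optics.get_image(n);cv2.imwrite(f"pics/{n}0.png",im)
    i=optics.camera_info(n);print(n,np.round(ray(n,320,200),2))
s=arm.read_state();print(s)
E
```

```text
top [[ 4.56180e+02 -1.27100e+01  1.32076e+03]
 [ 1.10000e-01  0.00000e+00 -9.90000e-01]]
side [[ 6.34840e+02  7.08700e+02  1.10143e+03]
 [-3.00000e-02 -6.20000e-01 -7.90000e-01]]
{'clock': 0.1, 'joints': array([-8.90403530e-01,  3.85483213e-01,  6.77593075e-03, -4.27723828e-04,
       -1.19396893e+00, -2.58579204e-01]), 'joint_vel': array([-0.00019592, -0.00128158,  0.00421667,  0.00330097,  0.00101968,
        0.0020819 ]), 'joint_efforts': array([-1.13553953e-03, -3.93320096e+01,  1.88928866e+01,  4.19798523e+00,
       -2.57918909e-03, -7.34058744e-06]), 'position': array([ 255.68355112, -569.753431  ,  230.33514849]), 'ee_rot': array([-2.09269458e-01,  9.77857541e-01,  9.28176120e-04, -2.47981593e-04]), 'contact_force': array([ 1.04556721, -0.35755168, -0.43369369]), 'wrist_torque': array([0.01441111, 0.0391538 , 0.02748871]), 'grasp_force': 0.0, 'gripper_width': 85.16664052093378}
```

View pics/top0.png

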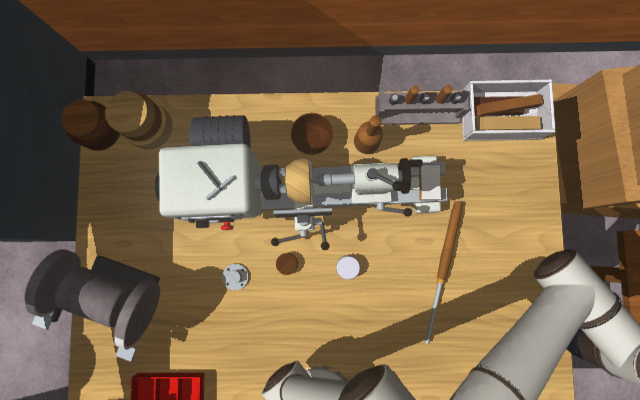

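View pics/side0.png

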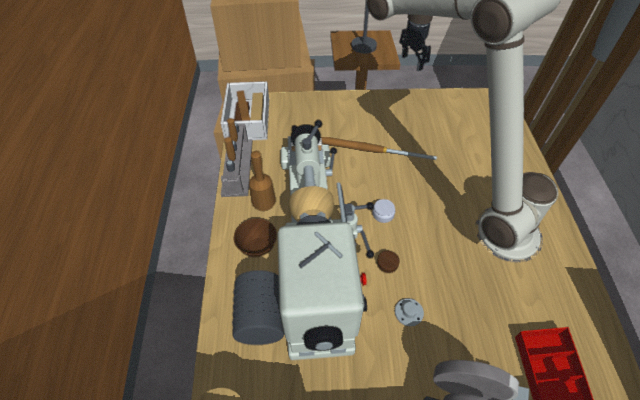

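The top view shows the lathe with headstock at (205,180), blank at (298,180), and tailstock at (378,178). The rest-lever ball is near (325,245) and the bed clamp near (275,242). In the side view the tailstock is at (305,145). I'll enlarge both regions.

Run:
```python
from h import *
a=cv2.imread("pics/top0.png")[140:260,260:450];b=cv2.imread("pics/side0.png")[110:270,270:400]
cv2.imwrite("pics/c1.png",cv2.resize(a,None,fx=4,fy=4,interpolation=cv2.INTER_CUBIC))
cv2.imwrite("pics/c2.png",cv2.resize(b,None,fx=3.7,fy=3.7,interpolation=cv2.INTER_CUBIC))
```

```text
(no output)
```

View pics/c1.png

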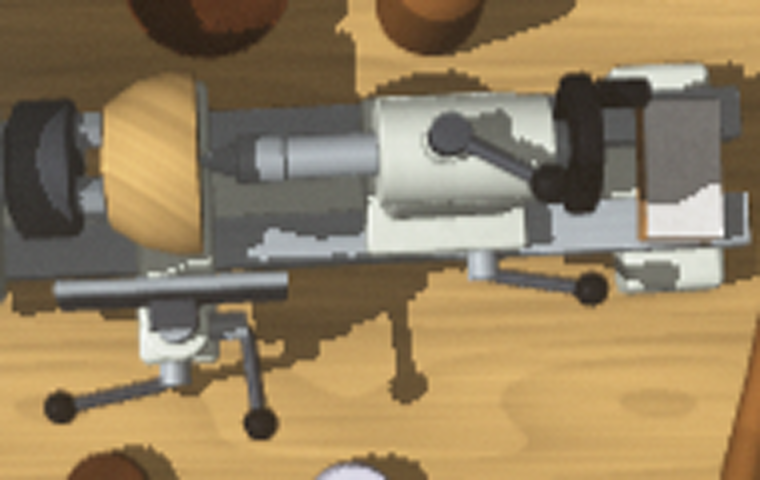

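View pics/c2.png

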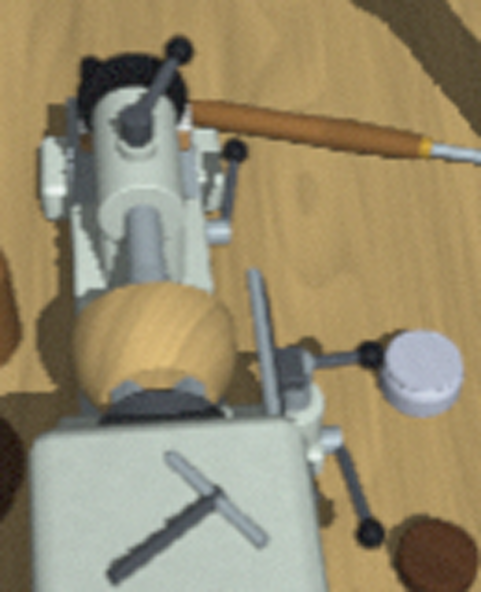

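The crops show the quill ball at top (397,185.5) and side (318,123.5), and the hub at top (373,173.5) and side (307,142). The rest ball is at top (325,246) and side (370,206). The live-centre body is around top (327,179) and is hidden in the side view.

Run:
```python
from h import *
np.set_printoptions(suppress=True,precision=1)
a=lambda x,y:(260+(x+.5)/4-.5,140+(y+.5)/4-.5); b=lambda x,y:(270+(x+.5)/3.7-.5,110+(y+.5)/3.7-.5)
q=two(a(549,183),b(179,50));r=two(a(261,424),b(371,355));print(q,r)
qb=onz('top',*a(549,183),302);hb=onz('top',*a(452,133),293);print('q z302',qb,onz('side',*b(179,50),302),'hub',hb,onz('side',*b(137,112),292))
# axis: quill centreline at z~222 (silhouette)
for n,p in dict(q0=(378,157),q1=(290,158),lc0=(254,158),facetop=(201,80),facemid=(201,158),bl=(204,250),hub=(452,133)).items(): print(n,onz('top',*a(*p),222))
print('blank face top edge z282',onz('top',*a(203,82),222))
v=qb-hb;print(np.hypot(*v[:2]))
d=onz('top',*a(254,158),222)-onz('top',*a(378,157),222);print('axis dir',np.degrees(np.arctan2(d[1],d[0])))
# bed edges direction
for p in [(380,205),(520,205),(110,0)]: pass
im=cv2.imread("pics/side0.png")
```

```text
(array([ 601.2, -196. ,  302.2]), np.float64(1.6875694234971699)) (array([460.1, -23.4, 136.7]), np.float64(2.113297575214709))
q z302 [ 602.1 -196.2  302. ] [ 600.4 -195.9  302. ] hub [ 634.7 -140.2  293. ] [ 634.1 -139.9  292. ]
q0 [ 632.  -100.8  222. ]
q1 [632.1 -43.9 222. ]
lc0 [632.4 -20.6 222. ]
facetop [684.3  13.3 222. ]
facemid [632.8  13.8 222. ]
bl [572.8  12.4 222. ]
hub [ 647.1 -149.   222. ]
blank face top edge z282 [683.  12. 222.]
64.81025839019763
axis dir 89.70387872205134
```

step_arm([
  {"dr": [0, 0, -0.5], "slide": [-20, 20, 0], "jaw": 0},
  {"dr": [0, 0, -1], "slide": [-46, 46, 0], "jaw": 0},
  {"dr": [0, 0, -1.5], "slide": [-74, 74, 0], "jaw": 0},
  {"dr": [0, 0, -2], "slide": [-104, 104, 0], "jaw": 0},
  {"dr": [0, 0, -2.5], "slide": [-132, 132, 0], "jaw": 0},
  {"dr": [0, 0, -3.1], "slide": [-160, 160, 0], "jaw": 0},
  {"dr": [0, 0, -3.6], "slide": [-184, 186, 0], "jaw": 0},
  {"dr": [0, 0, -4.1], "slide": [-205, 208, 0], "jaw": 0},
])

```text
clock: 1.1
position: [357.8, -295.1, 231.0]
ee_rot: [-0.478, 0.878, 0.0, -0.0]
contact_force: [-0.0, -0.1, -1.2]
gripper_width: -0.2
grasp_force: 0.0
```

```bash
cat >> h.py <<'E'
from scipy.spatial.transform import Rotation as Ro
def go(p,ang):
    "slide and dr z from measured pose to p with tool x at world angle ang (deg)"
    s=arm.read_state();R=Ro.from_quat(s["ee_rot"]);a=np.radians(ang);x=np.array([np.cos(a),np.sin(a),0]);z=np.array([0,0,-1.])
    T=Ro.from_matrix(np.stack([x,np.cross(z,x),z],1))
    return "slide",np.round(R.inv().apply(np.array(p)-s["position"]),1),"dr",np.round(np.degrees((R.inv()*T).as_rotvec())/8,2)
def st():
    s=arm.read_state();print(round(s["clock"],2),np.round(s["position"],1),"F",np.round(s["contact_force"],1),"jaw",round(s["gripper_width"],1),"j",np.round(s["joints"],2))
E
python3 -c "
from h import *
st();print(go((460,-23,172),270))"
```

```text
1.1 [ 357.8 -295.1  231. ] F [-0.  -0.1 -1.2] jaw -0.2 j [-0.34  0.11 -0.37 -0.   -1.09 -0.24]
('slide', array([-284. ,   61.8,   59.1]), 'dr', array([ 0.  ,  0.  , -4.11]))
```

step_arm([
  {"dr": [0, 0, -0.5], "slide": [-35, 8, 0], "jaw": 0},
  {"dr": [0, 0, -1], "slide": [-75, 16, 0], "jaw": 0},
  {"dr": [0, 0, -1.6], "slide": [-118, 26, 0], "jaw": 0},
  {"dr": [0, 0, -2.2], "slide": [-162, 36, 0], "jaw": 0},
  {"dr": [0, 0, -2.8], "slide": [-206, 45, 0], "jaw": 0},
  {"dr": [0, 0, -3.4], "slide": [-246, 54, 5], "jaw": 0},
  {"dr": [0, 0, -4.1], "slide": [-276, 60, 20], "jaw": 0},
  {"dr": [0, 0, -4.1], "slide": [-284, 62, 36], "jaw": 0},
])

```text
clock: 2.1
position: [461.1, -23.0, 194.7]
ee_rot: [-0.707, 0.708, 0.0, 0.0]
contact_force: [-1.3, 0.2, -0.6]
gripper_width: -0.0
grasp_force: 0.0
```

Run:
```python
from h import *
st();print(go((460,-23,170),270))
im=optics.get_image("side");cv2.imwrite("pics/s1.png",cv2.resize(im[110:270,290:450],None,fx=3.7,fy=3.7,interpolation=cv2.INTER_CUBIC))
print(proj("side",(460,-23,137)),proj("side",arm.read_state()["position"]))
```

```text
2.1 [461.1 -23.  194.7] F [-1.3  0.2 -0.6] jaw -0.0 j [ 0.3   0.14 -0.43 -0.   -1.   -0.3 ]
('slide', array([ 0. ,  1.1, 24.7]), 'dr', array([-0.  ,  0.  , -0.01]))
[369.60715846 205.54805915] [371.56130089 193.36457437]
```

View pics/s1.png

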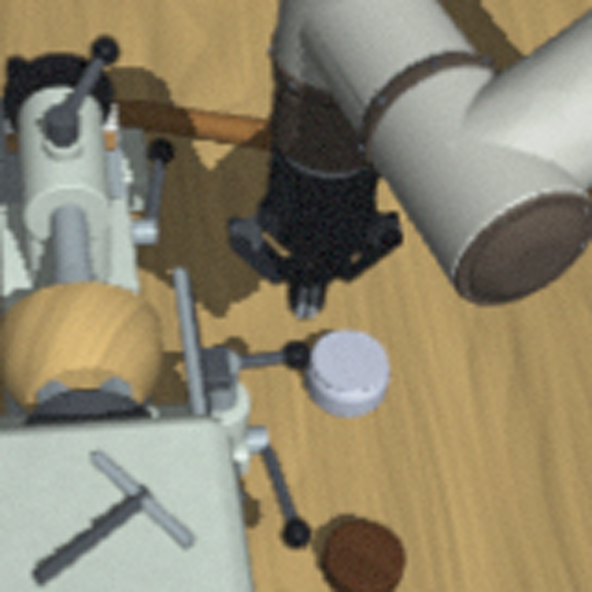

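Closed fingertips are at (307,315) in the crop, directly above the rest ball at (296,355), which agrees with my estimate. The knuckles clear the bar, so I'll lower and dwell.

step_arm([
  {"dr": [0, 0, 0], "slide": [0, 1, 12], "jaw": 0},
  {"dr": [0, 0, 0], "slide": [0, 1, 21], "jaw": 0},
  {"dr": [0, 0, 0], "slide": [0, 1, 21], "jaw": 0},
  {"dr": [0, 0, 0], "slide": [0, 1, 21], "jaw": 0},
  {"dr": [0, 0, 0], "slide": [0, 1, 21], "jaw": 0},
  {"dr": [0, 0, 0], "slide": [0, 1, 21], "jaw": 0},
  {"dr": [0, 0, 0], "slide": [0, 1, 21], "jaw": 0},
  {"dr": [0, 0, 0], "slide": [0, 1, 21], "jaw": 0},
])

```text
clock: 3.15
position: [459.6, -24.6, 174.4]
ee_rot: [-0.706, 0.709, -0.0, 0.0]
contact_force: [-0.3, -0.0, -0.4]
gripper_width: 0.3
grasp_force: 0.0
```

step_arm([
  {"dr": [0, 0, 0], "slide": [0, 0, 0], "jaw": 0},
  {"dr": [0, 0, 0], "slide": [0, 0, 0], "jaw": 0},
  {"dr": [0, 0, 0], "slide": [0, 0, 0], "jaw": 0},
  {"dr": [0, 0, 0], "slide": [0, 0, 0], "jaw": 0},
  {"dr": [0, 0, 0], "slide": [0, 0, 0], "jaw": 0},
  {"dr": [0, 0, 0], "slide": [0, 0, 0], "jaw": 0},
  {"dr": [0, 0, 0], "slide": [0, 0, 0], "jaw": 0},
  {"dr": [0, 0, 0], "slide": [0, 0, -30], "jaw": 0},
])

```text
clock: 4.15
position: [458.0, -24.9, 202.7]
ee_rot: [-0.706, 0.709, 0.002, -0.002]
contact_force: [-0.2, -0.5, 0.8]
gripper_width: -0.2
grasp_force: 0.0
```

step_arm([
  {"dr": [0, 0, 0], "slide": [0, 0, -45], "jaw": 0},
  {"dr": [0, 0, 0], "slide": [0, 0, -95], "jaw": 0},
  {"dr": [0, 0, 0], "slide": [0, -20, -120], "jaw": 0},
  {"dr": [0, 0, 0], "slide": [1, -55, -125], "jaw": 0},
  {"dr": [0, 0, 0], "slide": [2, -95, -125], "jaw": 0},
  {"dr": [0, 0, 0], "slide": [3, -135, -125], "jaw": 0},
  {"dr": [0, 0, 0], "slide": [3, -165, -125], "jaw": 0},
  {"dr": [0, 0, 0], "slide": [3, -173, -125], "jaw": 0},
])

```text
clock: 5.15
position: [633.7, -28.3, 327.7]
ee_rot: [-0.706, 0.709, 0.001, -0.001]
contact_force: [-0.8, -0.4, -0.1]
gripper_width: -0.4
grasp_force: 0.0
```

Run:
```python
from h import *
st();print(go((633,-27,262),270))
im=optics.get_image("side");cv2.imwrite("pics/s2.png",cv2.resize(im[90:250,270:430],None,fx=3.7,fy=3.7,interpolation=cv2.INTER_CUBIC))
```

```text
5.15 [633.7 -28.3 327.7] F [-0.8 -0.4 -0.1] jaw -0.4 j [ 0.21  0.36  0.2  -0.   -1.42 -0.21]
('slide', array([-1.3,  0.5, 65.7]), 'dr', array([ 0.02, -0.  , -0.03]))
```

View pics/s2.png

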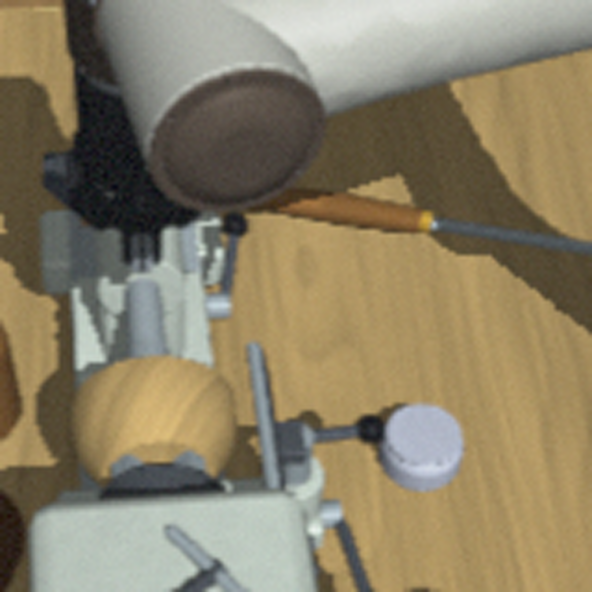

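The fingertips at (140,260) are in line with the quill, and the blank is in front of them with a clear gap. I'll lower and dwell.

step_arm([
  {"dr": [0, 0, 0], "slide": [-1, 0, 25], "jaw": 0},
  {"dr": [0, 0, 0], "slide": [-1, 0, 50], "jaw": 0},
  {"dr": [0, 0, 0], "slide": [-1, 0, 66], "jaw": 0},
  {"dr": [0, 0, 0], "slide": [-1, 0, 66], "jaw": 0},
  {"dr": [0, 0, 0], "slide": [-1, 0, 66], "jaw": 0},
  {"dr": [0, 0, 0], "slide": [-1, 0, 66], "jaw": 0},
  {"dr": [0, 0, 0], "slide": [-1, 0, 66], "jaw": 0},
  {"dr": [0, 0, 0], "slide": [-1, 0, 66], "jaw": 0},
])

```text
clock: 6.2
position: [632.7, -27.3, 263.6]
ee_rot: [-0.706, 0.709, -0.0, 0.0]
contact_force: [-0.1, -0.7, 0.2]
gripper_width: 0.2
grasp_force: 0.0
```

step_arm([
  {"dr": [0, 0, 0], "slide": [0, 0, 0], "jaw": 0},
  {"dr": [0, 0, 0], "slide": [0, 0, 0], "jaw": 0},
  {"dr": [0, 0, 0], "slide": [0, 0, 0], "jaw": 0},
  {"dr": [0, 0, 0], "slide": [0, 0, 0], "jaw": 0},
  {"dr": [0, 0, 0], "slide": [0, 0, 0], "jaw": 0},
  {"dr": [0, 0, 0], "slide": [0, 0, 0], "jaw": 0},
  {"dr": [0, 0, 0], "slide": [0, 0, 0], "jaw": 0},
  {"dr": [0, 0, 0], "slide": [0, 0, 0], "jaw": 0},
])

```text
clock: 7.2
position: [632.6, -27.3, 263.3]
ee_rot: [-0.706, 0.709, -0.0, 0.0]
contact_force: [-0.2, -0.6, -0.2]
gripper_width: 0.4
grasp_force: 0.0
```

step_arm([
  {"dr": [0, 0, 0], "slide": [0, 0, -35], "jaw": 0},
  {"dr": [0, 0, 0], "slide": [0, 0, -75], "jaw": 0},
  {"dr": [0, 0, 0], "slide": [0, 0, -95], "jaw": 0},
  {"dr": [0, 0, 0], "slide": [0, 0, -98], "jaw": 0},
  {"dr": [0, 0, 0], "slide": [0, 0, -98], "jaw": 0},
  {"dr": [0, 0, 0], "slide": [0, 0, -98], "jaw": 0},
  {"dr": [0, 0, 0], "slide": [0, 0, -98], "jaw": 0},
  {"dr": [0, 0, 0], "slide": [0, 0, -98], "jaw": 0},
])

```text
clock: 8.2
position: [632.5, -27.3, 360.8]
ee_rot: [-0.706, 0.709, 0.0, -0.0]
contact_force: [0.1, 0.1, 0.7]
gripper_width: 0.0
grasp_force: 0.0
```

Run:
```python
from h import *
np.set_printoptions(suppress=True)
st()
hub=np.array([634.4,-140.]);R0=np.array
def pose(th,back,z,rad=66):
    d=np.array([-np.cos(th),np.sin(th)]);r=np.array([-np.sin(th),-np.cos(th)])
    p=hub+rad*r-back*d; return (*p,z),360-np.degrees(th)
for th,b,z in[(.53,55,360),(.53,45,294),(.53,25,294)]: 
    p,a=pose(th,b,z);print(np.round(p,1),a,go(p,a))
```

```text
8.2 [632.5 -27.3 360.8] F [0.1 0.1 0.7] jaw 0.0 j [ 0.21  0.35  0.27  0.   -1.49 -0.22]
[ 648.5 -224.7  360. ] 329.63323685806637 ('slide', array([197.3, -16.8,   0.8]), 'dr', array([ 0.01,  0.  , -7.48]))
[ 639.9 -219.7  294. ] 329.63323685806637 ('slide', array([192.3,  -8.2,  66.8]), 'dr', array([ 0.01,  0.  , -7.48]))
[ 622.6 -209.6  294. ] 329.63323685806637 ('slide', array([182.3,   9.1,  66.9]), 'dr', array([ 0.01,  0.  , -7.48]))
```

step_arm([
  {"dr": [0, 0, -0.9], "slide": [20, -2, 0], "jaw": 0},
  {"dr": [0, 0, -1.8], "slide": [48, -4, 0], "jaw": 0},
  {"dr": [0, 0, -2.8], "slide": [78, -7, 0], "jaw": 0},
  {"dr": [0, 0, -3.8], "slide": [108, -10, 0], "jaw": 0},
  {"dr": [0, 0, -4.8], "slide": [138, -12, 0], "jaw": 0},
  {"dr": [0, 0, -5.8], "slide": [166, -14, 0], "jaw": 0},
  {"dr": [0, 0, -6.7], "slide": [188, -16, 0], "jaw": 0},
  {"dr": [0, 0, -7.5], "slide": [197, -17, 0], "jaw": 0},
])

```text
clock: 9.2
position: [648.7, -225.8, 360.7]
ee_rot: [0.966, -0.26, -0.0, 0.0]
contact_force: [1.0, -0.8, 0.4]
gripper_width: 0.5
grasp_force: 0.0
```

step_arm([
  {"dr": [0, 0, 0], "slide": [0, 0, 12], "jaw": 0},
  {"dr": [0, 0, 0], "slide": [0, 0, 26], "jaw": 0},
  {"dr": [0, 0, 0], "slide": [0, 0, 40], "jaw": 0},
  {"dr": [0, 0, 0], "slide": [0, 0, 52], "jaw": 0},
  {"dr": [0, 0, 0], "slide": [0, 0, 62], "jaw": 0},
  {"dr": [0, 0, 0], "slide": [0, 0, 66], "jaw": 0},
  {"dr": [0, 0, 0], "slide": [0, 0, 66], "jaw": 0},
  {"dr": [0, 0, 0], "slide": [0, 0, 66], "jaw": 0},
])

```text
clock: 10.2
position: [649.0, -224.5, 296.0]
ee_rot: [0.965, -0.261, 0.001, 0.0]
contact_force: [-0.2, 0.3, -0.8]
gripper_width: -0.3
grasp_force: 0.0
```

```bash
cat >> h.py <<'E'
hub=np.array([634.4,-140.])
def pose(th,back,z,rad=66):
    d=np.array([-np.cos(th),np.sin(th)]);r=np.array([-np.sin(th),-np.cos(th)])
    p=hub+rad*r-back*d; return (*p,z),360-np.degrees(th)
E
python3 - <<'E'
from h import *
np.set_printoptions(suppress=True)
st()
for th,b in[(.53,40),(.53,23),(.65,23),(.8,23),(.95,23),(1.1,23),(1.25,23)]: print(th,b,go(*pose(th,b,294)))
im=np.vstack([cv2.resize(optics.get_image("top")[130:230,330:470],None,fx=4,fy=3,interpolation=cv2.INTER_CUBIC),cv2.resize(optics.get_image("side")[90:190,260:400],None,fx=4,fy=3,interpolation=cv2.INTER_CUBIC)]);cv2.imwrite("pics/s3.png",im)
E
```

```text
10.2 [ 649.  -224.5  296. ] F [-0.2  0.3 -0.8] jaw -0.3 j [-0.1   0.46  0.29  0.   -1.4   1.14]
0.53 40 ('slide', array([-15.3,   0.5,   1.9]), 'dr', array([-0.  , -0.01,  0.02]))
0.53 23 ('slide', array([-32.3,   0.4,   1.9]), 'dr', array([-0.  , -0.01,  0.02]))
0.65 23 ('slide', array([-40.4,   2.7,   1.9]), 'dr', array([-0.  , -0.01,  0.88]))
0.8 23 ('slide', array([-50.8,   4.1,   1.9]), 'dr', array([-0.  , -0.01,  1.95]))
0.95 23 ('slide', array([-61.3,   4. ,   1.9]), 'dr', array([-0.  , -0.01,  3.02]))
1.1 23 ('slide', array([-71.6,   2.3,   1.9]), 'dr', array([-0.  , -0.01,  4.1 ]))
1.25 23 ('slide', array([-81.6,  -0.9,   1.9]), 'dr', array([-0.  , -0.01,  5.17]))
```

View pics/s3.png

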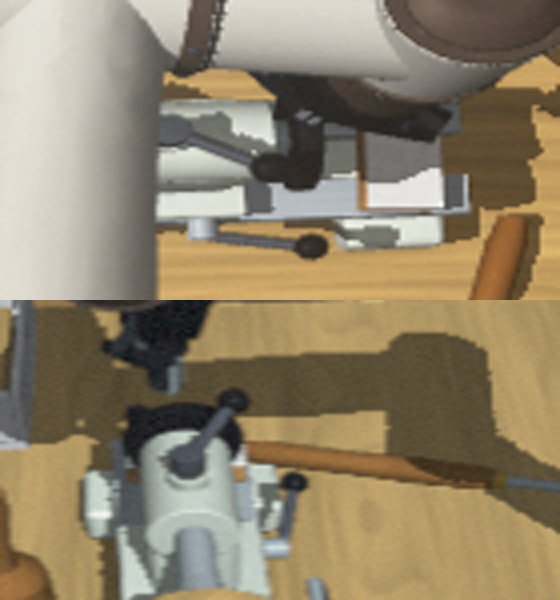

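The fingertip at side (170,380) stands beside the ball at (232,400), on its rear and right side and clear of it. Now the arc push.

step_arm([
  {"dr": [0, 0, 0], "slide": [-8, 0, 3], "jaw": 0},
  {"dr": [0, 0, 0], "slide": [-18, 0, 4], "jaw": 0},
  {"dr": [0, 0, 0], "slide": [-27, 0, 4], "jaw": 0},
  {"dr": [0, 0, 0], "slide": [-32, 0, 4], "jaw": 0},
  {"dr": [0, 0, 0.4], "slide": [-36, 2, 4], "jaw": 0},
  {"dr": [0, 0, 0.9], "slide": [-40, 3, 4], "jaw": 0},
  {"dr": [0, 0, 1.4], "slide": [-45.5, 3.5, 4], "jaw": 0},
  {"dr": [0, 0, 1.95], "slide": [-51, 4, 4], "jaw": 0},
])

```text
clock: 11.3
position: [603.6, -202.3, 291.9]
ee_rot: [0.921, -0.391, 0.002, -0.0]
contact_force: [3.0, 0.3, -0.8]
gripper_width: -0.1
grasp_force: 1.2
```

Run:
```python
from h import *
np.set_printoptions(suppress=True)
st()
for th in(.8,.87,.95,1.02,1.1,1.17,1.25,1.32,1.4): print(th,go(*pose(th,23,293)))
im=np.vstack([cv2.resize(optics.get_image("top")[130:230,330:470],None,fx=4,fy=3,interpolation=cv2.INTER_CUBIC),cv2.resize(optics.get_image("side")[90:190,260:400],None,fx=4,fy=3,interpolation=cv2.INTER_CUBIC)]);cv2.imwrite("pics/s4.png",im)
```

```text
11.3 [ 603.6 -202.3  291.9] F [ 3.   0.3 -0.8] jaw -0.1 j [-0.07  0.37  0.14  0.   -1.33  0.84]
0.8 ('slide', array([-0.2,  0.5, -1.1]), 'dr', array([-0.01, -0.02, -0.02]))
0.87 ('slide', array([-4.9,  1.9, -1.1]), 'dr', array([-0.01, -0.02,  0.48]))
0.95 ('slide', array([-10.3,   3.2,  -1.1]), 'dr', array([-0.01, -0.02,  1.06]))
1.02 ('slide', array([-15.2,   3.9,  -1.2]), 'dr', array([-0.02, -0.02,  1.56]))
1.1 ('slide', array([-20.7,   4.4,  -1.2]), 'dr', array([-0.02, -0.02,  2.13]))
1.17 ('slide', array([-25.6,   4.4,  -1.2]), 'dr', array([-0.02, -0.02,  2.63]))
1.25 ('slide', array([-31.2,   4. ,  -1.2]), 'dr', array([-0.02, -0.02,  3.21]))
1.32 ('slide', array([-36. ,   3.3,  -1.2]), 'dr', array([-0.02, -0.02,  3.71]))
1.4 ('slide', array([-41.5,   2. ,  -1.2]), 'dr', array([-0.02, -0.02,  4.28]))
```

View pics/s4.png

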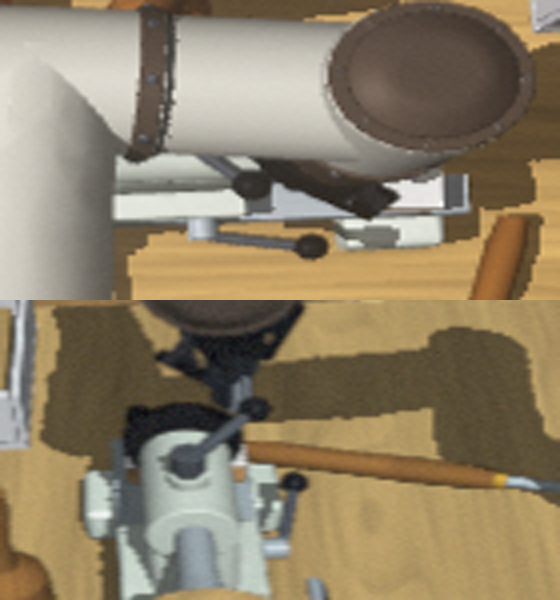

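The ball has moved to side (257,408) and top (252,187), with the fingertip behind it and about 3 N of contact. I'll continue along the arc.

step_arm([
  {"dr": [0, 0, 0.5], "slide": [-5, 2, 0], "jaw": 0},
  {"dr": [0, 0, 1.05], "slide": [-10, 3, 0], "jaw": 0},
  {"dr": [0, 0, 1.55], "slide": [-15, 4, 0], "jaw": 0},
  {"dr": [0, 0, 2.1], "slide": [-20.5, 4.4, 0], "jaw": 0},
  {"dr": [0, 0, 2.6], "slide": [-25.5, 4.4, 0], "jaw": 0},
  {"dr": [0, 0, 3.2], "slide": [-31, 4, 0], "jaw": 0},
  {"dr": [0, 0, 3.7], "slide": [-36, 3.3, 0], "jaw": 0},
  {"dr": [0, 0, 4.1], "slide": [-39, 2.5, 0], "jaw": 0},
])

```text
clock: 12.4
position: [574.2, -176.3, 291.9]
ee_rot: [0.774, -0.634, 0.001, -0.0]
contact_force: [1.3, -2.2, 0.7]
gripper_width: 0.3
grasp_force: 1.1
```

Run:
```python
from h import *
np.set_printoptions(suppress=True)
st()
for th in(1.35,1.4,1.45,1.5,1.55): print(th,go(*pose(th,23,292)))
```

```text
12.4 [ 574.2 -176.3  291.9] F [ 1.3 -2.2  0.7] jaw 0.3 j [-0.03  0.31  0.04  0.   -1.31  0.23]
1.35 ('slide', array([ 0.8, -0.7, -0.1]), 'dr', array([-0.01, -0.01, -0.16]))
1.4 ('slide', array([-2.5,  0.5, -0.1]), 'dr', array([-0.01, -0.01,  0.2 ]))
1.45 ('slide', array([-5.9,  1.4, -0.1]), 'dr', array([-0.01, -0.01,  0.55]))
1.5 ('slide', array([-9.3,  2.2, -0.1]), 'dr', array([-0.01, -0.01,  0.91]))
1.55 ('slide', array([-12.7,   2.9,  -0.1]), 'dr', array([-0.01, -0.01,  1.27]))
```

step_arm([
  {"dr": [0, 0, 0.2], "slide": [-2, 0.5, 0], "jaw": 0},
  {"dr": [0, 0, 0.4], "slide": [-4, 1, 0], "jaw": 0},
  {"dr": [0, 0, 0.6], "slide": [-6, 1.5, 0], "jaw": 0},
  {"dr": [0, 0, 0.7], "slide": [-7, 1.8, 0], "jaw": 0},
  {"dr": [0, 0, 0.8], "slide": [-8, 2, 0], "jaw": 0},
  {"dr": [0, 0, 0.9], "slide": [-9, 2.2, 0], "jaw": 0},
  {"dr": [0, 0, 0.9], "slide": [-9, 2.2, 0], "jaw": 0},
  {"dr": [0, 0, 0.9], "slide": [-9, 2.2, 0], "jaw": 0},
])

```text
clock: 13.4
position: [570.2, -168.6, 291.7]
ee_rot: [0.732, -0.681, 0.001, 0.0]
contact_force: [2.2, -5.4, 1.6]
gripper_width: 0.1
grasp_force: 3.0
```

```bash
python3 -c "
from h import *
st();print(go(*pose(1.5,23,292)))"
```

```text
13.4 [ 570.2 -168.6  291.7] F [ 2.2 -5.4  1.6] jaw 0.1 j [-0.01  0.3   0.03  0.   -1.3   0.09]
('slide', array([-1. , -0.1, -0.3]), 'dr', array([-0.01, -0.01,  0.01]))
```

step_arm([
  {"dr": [0, 0, 0], "slide": [-0.5, 0, 0], "jaw": 0},
  {"dr": [0, 0, 0], "slide": [-1, 0, 0], "jaw": 0},
  {"dr": [0, 0, 0], "slide": [-1, 0, 0], "jaw": 0},
  {"dr": [0, 0, 0], "slide": [-1.5, 0, 0], "jaw": 0},
  {"dr": [0, 0, 0], "slide": [-1.5, 0, 0], "jaw": 0},
  {"dr": [0, 0, 0], "slide": [-2, 0, 0], "jaw": 0},
  {"dr": [0, 0, 0], "slide": [-2, 0, 0], "jaw": 0},
  {"dr": [0, 0, 0], "slide": [-2, 0, 0], "jaw": 0},
])

```text
clock: 14.4
position: [570.1, -167.7, 291.9]
ee_rot: [0.732, -0.681, 0.002, 0.001]
contact_force: [2.3, -9.8, 1.1]
gripper_width: -0.2
grasp_force: 4.7
```

The motion has stalled and the force is rising, so the lever is at its stop. One firmer nudge, then back off.

step_arm([
  {"dr": [0, 0, 0], "slide": [-1, 0, 0], "jaw": 0},
  {"dr": [0, 0, 0], "slide": [-2, 0, 0], "jaw": 0},
  {"dr": [0, 0, 0], "slide": [-2.5, 0, 0], "jaw": 0},
  {"dr": [0, 0, 0], "slide": [-3, 0, 0], "jaw": 0},
  {"dr": [0, 0, 0], "slide": [-3, 0, 0], "jaw": 0},
  {"dr": [0, 0, 0], "slide": [-3, 0, 0], "jaw": 0},
  {"dr": [0, 0, 0], "slide": [-3, 0, 0], "jaw": 0},
  {"dr": [0, 0, 0], "slide": [-3, 0, 0], "jaw": 0},
])

```text
clock: 15.4
position: [569.9, -166.4, 292.1]
ee_rot: [0.732, -0.682, 0.003, 0.002]
contact_force: [3.3, -14.0, 0.8]
gripper_width: -0.3
grasp_force: 7.3
```

step_arm([
  {"dr": [0, 0, 0], "slide": [4, 0, 0], "jaw": 0},
  {"dr": [0, 0, 0], "slide": [15, 0, 0], "jaw": 0},
  {"dr": [0, 0, 0], "slide": [35, 0, 0], "jaw": 0},
  {"dr": [0, 0, 0], "slide": [55, 0, -10], "jaw": 0},
  {"dr": [0, 0, 0], "slide": [75, 0, -35], "jaw": 0},
  {"dr": [0, 0, 0], "slide": [90, 0, -60], "jaw": 0},
  {"dr": [0, 0, 0], "slide": [105, 0, -80], "jaw": 0},
  {"dr": [0, 0, 0], "slide": [110, 0, -85], "jaw": 0},
])

```text
clock: 16.4
position: [577.5, -273.4, 377.0]
ee_rot: [0.732, -0.681, 0.0, -0.001]
contact_force: [-0.2, 0.3, -0.1]
gripper_width: 0.1
grasp_force: 0.0
```

Run:
```python
from h import *
st()
im=cv2.resize(optics.get_image("side")[80:240,240:440],None,fx=3.7,fy=3.7,interpolation=cv2.INTER_CUBIC);cv2.imwrite("pics/s5.png",im)
for t in(1.4,1.5):print((proj("side",(hub[0]-66*np.sin(t),hub[1]-66*np.cos(t),302))-[240,80])*3.7)
```

```text
16.4 [ 577.5 -273.4  377. ] F [-0.2  0.3 -0.1] jaw 0.1 j [-0.19  0.36  0.32 -0.   -1.53  0.26]
[332.89360633 198.46956206]
[334.50050523 204.48241794]
```

View pics/s5.png

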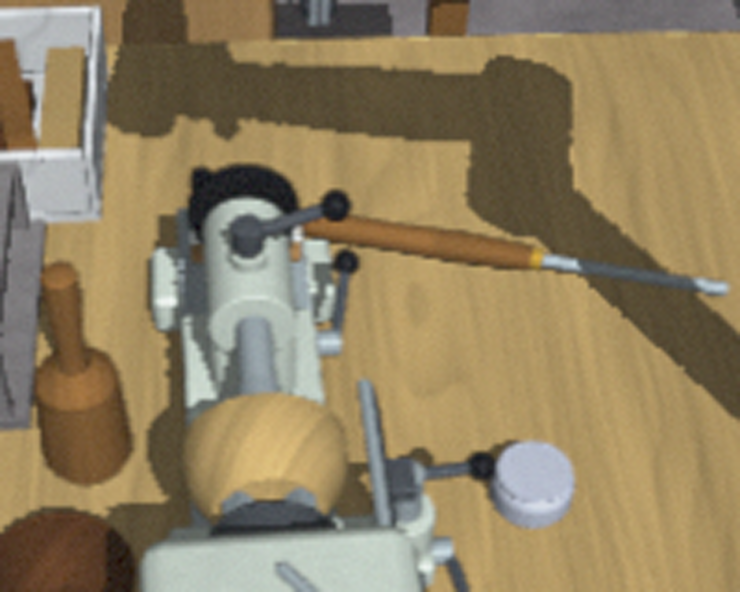

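The lever ball is at (336,205), which matches the prediction for the 1.5 rad stop (334,204). Everything else in view is undisturbed and the arm is clear.

```bash
python3 -c "
from bench import arm
print(arm.job_done())"
```

```text
the job is handed in; nothing more can be done
None
```

The job is handed in: I pointed at the rest-lever ball and then the live centre for over a second each, pushed the quill-lock lever clockwise to its stop, and left the arm clear with the rest of the lathe and the loose things in the last side view looking undisturbed.

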